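# Set the scan mast in the hub's bore to its yellow band

## Robot

A 6-joint arm with a two-finger parallel gripper is mounted at the origin on the work surface. World frame = base frame: x ahead of the robot, y to its left, z up, the work surface at z = 0. Lengths are in m, angles in degrees, forces in N, time in s.
With the tool pointing down it reaches from about 0.25 to 0.725 m from the base axis. Payload 9.7 kg.
Tool frame: the origin (TCP) lies at the very end of the fingers, on their centre line; the grasp point (between the pads) lies 19 mm behind it; z points along the fingers, y is the direction in which the jaws open and shut (so a half turn about z gives the same grasp; the last joint's range is limited). The gripper opens to 85 mm and grips with 20 to 120 N. Pads are 22 mm wide; open, the fingers measure 114 mm over their backs; the gripper's body (76 mm by 85 mm) begins 54 mm behind the grasp point. The pads swing forward as they close: fully open they stand 13 mm farther back than shut.
Start: joints at [-75.974, 4.979, 10.078, 95.1, 0, 90], TCP at [0.133, -0.534, 0.206] pointing down, gripper open.
Joint ranges: [-179.16, 179.16], [-48.56, 103.87], [-65.8, 70.77], [-126.05, 130.52], [-82.76, 87.17], [-180, 180]. Speed limits (degrees/s): [127.2, 127.2, 147.25, 180, 180, 180].

## Interface

Orientations are given as [roll, pitch, yaw] about the fixed x, y, z axes, in that order (R = Rz(yaw) Ry(pitch) Rx(roll)).
In Python, from workcell import bot gives the robot as it stands. The module is installed in compiled form; this text tells all that it offers.
- The arm moves only by the tool arm_command, never from a script. Its argument "increments" is a list of rows, each a list of 7 numbers: the gripper command: -1 is fully open, 1 is shut, values between are in proportion, then the shift along the tool's x, y, z in cm, then the turn, a rotation vector about the tool's x, y, z in degrees. In form: [[gripper, x, y, z, rx, ry, rz], ...]. A call has 1 to 10 rows; each row shifts and turns the commanded pose from where the row before left it, along the tool's axes as they then stand; what a row does not reach is not made up. A row lasts 1/8 s, in which the tool goes at most 62.5 mm and 10.7 degrees, less where a joint would pass 70% of its speed; a pose out of reach is approached as far as the arm can. A call is refused whole if a number of a shift passes 6.25 or a number of a turn 10.7, either way. A call with a gripper value outside its range is refused whole. The fingers move at their own pace and stop on an object; "grip_force" is the grip in N (left out, the last holds). Time passes only in rows, so rows that do not move let the fingers close. It gives the time, the measured TCP pose, the force and the opening at its end, in the units of the state.
- bot.get_obs(): the state, without advancing time (a new reading comes with each control period).
- bot.camera(name): name is "scene" or "top" or "wrist"; returns a dict with "color" (480x640x3 uint8, red, green, blue), "fx", "fy", "cx", "cy" (pixels), "origin" and "attitude" of the camera in the world. Camera axes: x right, y up, looking along -z (the intrinsics and any distortion apply to the point x, -y, -z); pixel columns grow to the right and rows downward; lengths in m; the calibration is good to about 2 mm. A picture is of the moment at which its call begins. There is no depth.
- bot.job_done(): hands the job in, once; it reports no verdict.
The state is a dict: "time": time; "q": joint angles; "qd": joint speeds; "joint_efforts": joint torques, N m; "ee_pos": TCP position; "tcp_rot": TCP orientation; "wrist_force": force on the tool from outside, world axes, zero at the start; "torque": the same for the moment, N m; "opening": finger opening in m.
Only numpy, scipy, OpenCV 4.12 (cv2) and the standard library are available. Lean on these libraries where they do the work, as an engineer would, in place of code of your own. Each camera call takes 0.05 s, during which the arm holds its last target. There are 200 camera calls.

## Task

Take the black scan-target mast with the yellow band and push it upright, same end down, into the bore of the hub on the turntable until the lower edge of the yellow band is level with the rim of the bore, then let go so that it stays standing there. Leave the red-banded mast and the steel tool holder standing where they are.

Things in the scene. Friction and masses are not known exactly. Their poses are not given: they have to be found in the camera images.
- mast: The mast to insert: a matt black round tube, 32 mm in diameter, 160 mm long, 0.11 to 0.18 kg, standing upright on the bench, with white dots near its top and a yellow top rim and one yellow band 20 mm wide, its lower edge 55 mm above its underside. Origin: centre of its underside; z up along its axis. Its heading does not matter.
- bore_mouth (a point): Centre of the bore's rim, 110 mm above the bench, z up. Bore: 40 mm wide, flared to 50 at the rim, in a steel boss 74 mm wide on a red-spoked hub (160 mm wide, 48 high) fixed on a black turntable (260 mm wide, 20 thick). In it a stiff grey plug, top 20 to 28 mm below the rim, sinks under a push of about 12 N, stays where pushed and bears the mast; it could go to 80 mm, too deep.
- spare_mast: Bystander: the same black tube, 32 mm in diameter and 160 mm long, but with a red band (85 to 105 mm above its underside) and a red top rim; stands loose on the bench. Origin: centre of its underside, z up its axis.
- tool_holder: Bystander: a steel machine tool holder standing loose on the bench, taper upward, 130 mm high, 63 mm across its flange (34 to 50 mm up), about 0.8 kg. Origin: centre of its underside, z up its axis.

How it is judged (in metres and radians):
At the end, for the whole second after the job is handed in: The yellow-banded mast stands in the bore, released, at rest, its underside 55 mm (within 10) below the rim, within 12 mm of the bore axis and 10 degrees of upright. The red-banded mast and the tool holder stand upright (within 10 degrees) within 30 mm of their start (z of mast in the frame of bore_mouth between -0.065 and -0.045 m and horizontal distance between mast and bore_mouth below 0.012 m and angle between each of mast, spare_mast, tool_holder's own z axis and vertical below 0.18 rad and linear speed of mast below 0.02 m/s and distance of each of spare_mast, tool_holder from where it was at the start of the episode below 0.03 m); the robot touches nothing.
It fails at once if the red-banded mast is moved more than 30 mm or tipped over (distance of spare_mast from where it was at the start of the episode above 0.03 m or angle between spare_mast's own z axis and vertical above 0.5 rad).
It fails at once if the tool holder is moved more than 30 mm or tipped over (distance of tool_holder from where it was at the start of the episode above 0.03 m or angle between tool_holder's own z axis and vertical above 0.5 rad).
It also fails if it takes over 51 s, if anything falls off the work surface, if the arm or the gripper's body presses on something with over 40 N, if the wrist force passes 120 N, or if a joint passes its speed limit or range.

## Working session

There is one attempt and no reset: what is moved stays moved. The work goes in short steps, Python scripts to look and compute and a tool call to move; the robot and the scene stay as the last step left them, time stands still between calls to the robot, and variables do not carry over. Pictures are saved under pics/ and viewed, about 8 in all and at most 12, crops included, and the job is handed in when it is done.

Besides the shell and the picture viewer there is one more tool, called after "Call:" as a command line: name --pt "numbers of a row" for each row, then --argument value for the rest. arm_command: Moves the arm, as the interface text tells. Its arguments: {"type":"object","properties":{"increments":{"type":"array"},"grip_force":{"type":"number"}},"required":["increments"]}

```bash
mkdir -p pics
cat > h.py <<'E'
import numpy as np, cv2
from workcell import bot
from scipy.spatial.transform import Rotation as R
def att(a):
    a=np.array(a,float)
    return a if a.shape==(3,3) else R.from_euler('xyz',a,degrees=True).as_matrix()
def ray(c,u,v):
    d=np.array([(u-c['cx'])/c['fx'],-(v-c['cy'])/c['fy'],-1.])
    return np.array(c['origin']),att(c['attitude'])@d
def onplane(c,u,v,z):
    o,d=ray(c,u,v); return o+d*(z-o[2])/d[2]
def proj(c,p):
    q=att(c['attitude']).T@(np.array(p)-c['origin'])
    return c['cx']+c['fx']*q[0]/-q[2], c['cy']-c['fy']*q[1]/-q[2]
def save(c,n): cv2.imwrite('pics/'+n,cv2.cvtColor(c['color'],cv2.COLOR_RGB2BGR))
E
python3 - <<'E'
from h import *
o=bot.get_obs(); print(o['time'],o['ee_pos'],o['tcp_rot'],o['opening'])
for n in('scene','top'):
    c=bot.camera(n); save(c,n+'1.png'); print({k:v for k,v in c.items() if k!='color'})
    np.save(n+'1.npy',c,allow_pickle=True)
E
```

```text
0.0 [ 0.13322583 -0.53334123  0.20567004] [-1.79922608e+02 -5.60797621e-04  1.40229825e+01] 0.08510583710987481
{'fx': 567.0706374748971, 'fy': 567.0706374748971, 'cx': 314.4808584293771, 'cy': 235.54545554880966, 'origin': array([1.03528409, 0.56454735, 0.6107435 ]), 'attitude': array([ 56.83398573,   0.16563462, 141.32702419])}
{'fx': 593.6366565545269, 'fy': 593.6366565545269, 'cx': 320.7649836288365, 'cy': 229.25089151233084, 'origin': array([ 0.38023936, -0.05668455,  0.95664938]), 'attitude': array([ 10.64579691,  -0.54218817, -91.22478109])}
```

View pics/scene1.png

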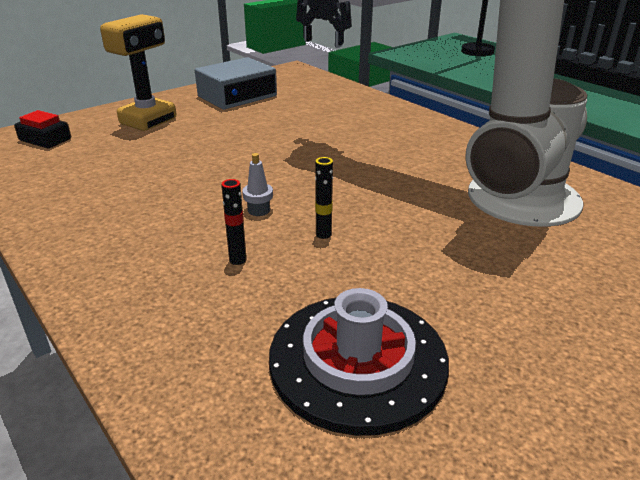

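View pics/top1.png

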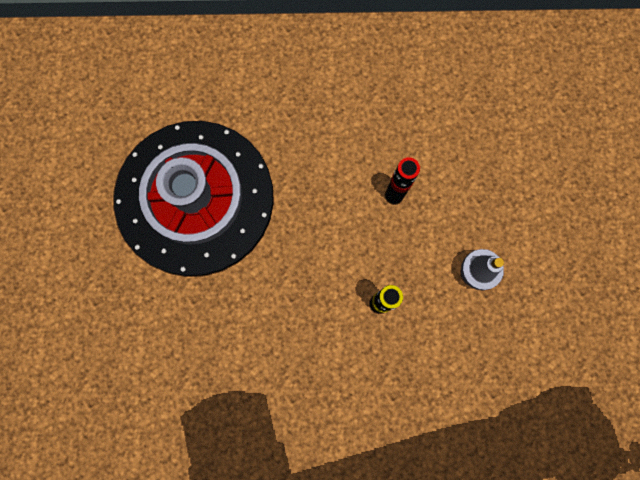

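The scene view shows the yellow mast at (323,200), the red mast at (233,222), the tool holder at (257,185) and the bore rim at (361,305). In the top view the yellow rim is at (391,297), the red rim at (408,168), the holder at (483,270) and the bore rim at (181,182).

```bash
cat > m.py <<'E'
from h import *
c=np.load('top1.npy',allow_pickle=True).item(); s=np.load('scene1.npy',allow_pickle=True).item()
def mask(c,kind,box):
    h=cv2.cvtColor(c['color'],cv2.COLOR_RGB2HSV).astype(int); H,S,V=h[...,0],h[...,1],h[...,2]
    m={'y':(abs(H-29)<6)&(S>180)&(V>90),'r':((H<6)|(H>174))&(S>180)&(V>80),'g':(S<60)&(V>125)}[kind]
    k=np.zeros(m.shape,np.uint8); x0,y0,x1,y1=box; k[y0:y1,x0:x1]=m[y0:y1,x0:x1]*255; return k
def ell(c,kind,box,z):
    cs,_=cv2.findContours(mask(c,kind,box),cv2.RETR_EXTERNAL,cv2.CHAIN_APPROX_NONE)
    a=max(cs,key=cv2.contourArea)[:,0,:].astype(float)
    P=np.array([onplane(c,u,v,z)[:2] for u,v in cv2.convexHull(a.astype(np.float32))[:,0]],np.float32)
    (x,y),r=cv2.minEnclosingCircle(P); A=np.c_[2*P,np.ones(len(P))]; f=np.linalg.lstsq(A,(P**2).sum(1),rcond=None)[0]
    print(kind,z,'circle',np.round((x,y,r),4),'lsq',np.round([f[0],f[1],np.sqrt(f[2]+f[0]**2+f[1]**2)],4)); return f[:2]
if __name__=='__main__':
    ell(c,'y',(370,275,415,320),.16); ell(s,'y',(308,150,340,170),.16)
    ell(c,'r',(393,152,425,183),.16); ell(s,'r',(218,175,246,191),.16)
    # boss: outer rim z .11 in both
    for cc,box in((c,(150,150,215,215)),(s,(325,280,395,345))):
        k=mask(cc,'g',box); x0,y0,x1,y1=box
        print((k[y0:y1,x0:x1]//255).sum())
        cv2.imwrite(f'pics/b{x0}.png',cv2.resize(np.hstack([k[y0:y1,x0:x1],cv2.cvtColor(cc['color'],cv2.COLOR_RGB2GRAY)[y0:y1,x0:x1]]),None,fx=6,fy=6,interpolation=0))
    im=np.vstack([cv2.resize(cv2.imread(f'pics/b{i}.png'),(780,300 if i==150 else 300)) for i in(150,325)]); cv2.imwrite('pics/b.png',im)
    ell(c,'g',(460,245,508,295),.05)
E
python3 m.py
```

```text
y 0.16 circle [ 0.4368 -0.1597  0.0159] lsq [ 0.4367 -0.1595  0.0155]
y 0.16 circle [ 0.436  -0.159   0.0162] lsq [ 0.4362 -0.1591  0.0156]
r 0.16 circle [ 0.6148 -0.1917  0.0157] lsq [ 0.6148 -0.1917  0.0155]
r 0.16 circle [ 0.6147 -0.1917  0.016 ] lsq [ 0.6146 -0.1913  0.0154]
1492
1252
g 0.05 circle [ 0.4836 -0.3172  0.0314] lsq [ 0.4837 -0.3174  0.0311]
```

View pics/b.png

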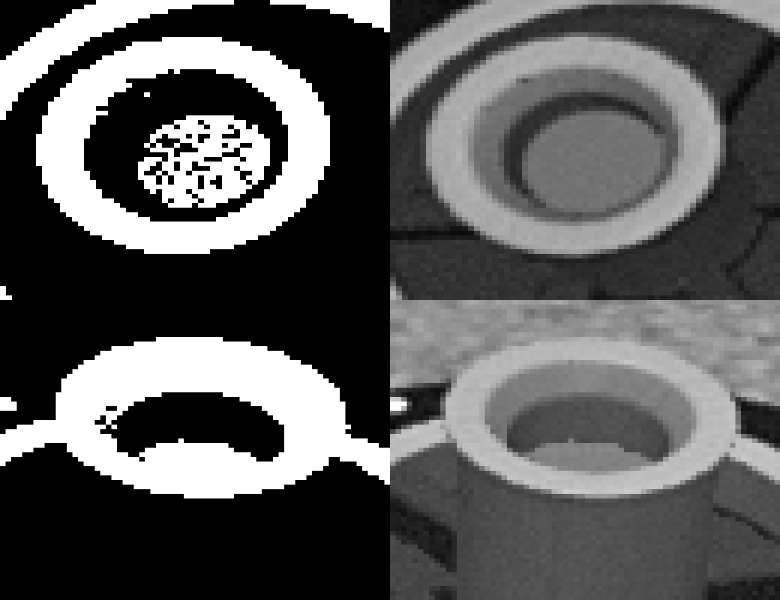

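```bash
cat >> h.py <<'E'
def delta(t):
    o=bot.get_obs(); d=R.from_euler('xyz',o['tcp_rot'],degrees=True).as_matrix().T@(np.array(t)-o['ee_pos'])*100
    print('t',round(o['time'],2),'pos',np.round(o['ee_pos'],4),'rot',np.round(o['tcp_rot'],2),'tool-cm',np.round(d,2),'F',np.round(o['wrist_force'],1),'op',round(o['opening'],4),'q',np.round(o['q']))
E
python3 - <<'E'
import m; from m import *
b=ell(c,'g',(150,150,215,215),.11)
k0=m.mask
def mask2(cc,kind,box):
    k=k0(cc,kind,box); k=cv2.morphologyEx(k,cv2.MORPH_CLOSE,np.ones((5,5)));return cv2.morphologyEx(k,cv2.MORPH_OPEN,cv2.getStructuringElement(2,(7,7)))
m.mask=mask2
ell(s,'g',(325,285,395,329),.11)
# hull extremes from above bright rim: restrict by brightness
h=cv2.cvtColor(s['color'],cv2.COLOR_RGB2HSV); print(np.percentile(h[290:328,330:390,2],[50,90]))
delta((.4365,-.1593,.206))
E
```

```text
g 0.11 circle [0.6157 0.137  0.0361] lsq [0.6156 0.137  0.0357]
g 0.11 circle [0.6231 0.1377 0.0436] lsq [0.6208 0.1369 0.0392]
[141. 203.]
t 0.1 pos [ 0.1332 -0.5334  0.2058] rot [-179.93    0.     14.03] tool-cm [ 3.849e+01 -2.894e+01  1.000e-02] F [-0.4  0.1  0.5] op 0.0857 q [-76.   5.  10.  95.  -0.  90.]
```

Call:
arm_command --pt "-1 3.2 -2.4 0 0 0 0" --pt "-1 3.2 -2.4 0 0 0 0" --pt "-1 3.2 -2.4 0 0 0 0" --pt "-1 3.2 -2.4 0 0 0 0" --pt "-1 3.2 -2.4 0 0 0 0" --pt "-1 3.2 -2.4 0 0 0 0" --pt "-1 3.2 -2.4 0 0 0 0" --pt "-1 3.2 -2.4 0 0 0 0" --pt "-1 3.2 -2.4 0 0 0 0" --pt "-1 3.2 -2.4 0 0 0 0"

```text
time: 1.35
ee_pos: [0.3862, -0.222, 0.2062]
tcp_rot: [-180.0, 0.0, 14.0]
wrist_force: [1.0, -1.0, -0.3]
opening: 0.0854
```

Call:
arm_command --pt "-1 3.2 -2.4 0 0 0 0" --pt "-1 3.2 -2.4 0 0 0 0" --pt "-1 0 0 0 0 0 0" --pt "-1 0 0 0 0 0 0" --pt "-1 0 0 0 0 0 0"

```text
time: 1.98
ee_pos: [0.4356, -0.1617, 0.2064]
tcp_rot: [180.0, 0.0, 14.0]
wrist_force: [0.1, 0.4, 0.3]
opening: 0.085
```

Run:
```python
from h import *
delta((.4365,-.1593,.106)); c=bot.camera('wrist'); save(c,'w1.png'); print(c['origin'],c['attitude'])
print(proj(c,(.4365,-.1593,.16)),c['fx'],c['cx'],c['cy'])
```

```text
t 1.98 pos [ 0.4356 -0.1617  0.2064] rot [1.800e+02 1.000e-02 1.397e+01] tool-cm [ 0.15 -0.22 10.04] F [0.1 0.4 0.3] op 0.085 q [-20.  -7.  -1.  95.  -0. 146.]
[ 0.50731449 -0.14265521  0.37371023] [-1.70022312e+01  1.89491370e-02 -7.59822550e+01]
(np.float64(315.2649475422066), np.float64(252.81877427231194)) 348.64559445702895 316.70665110840605 241.89852817121135
```

View pics/w1.png

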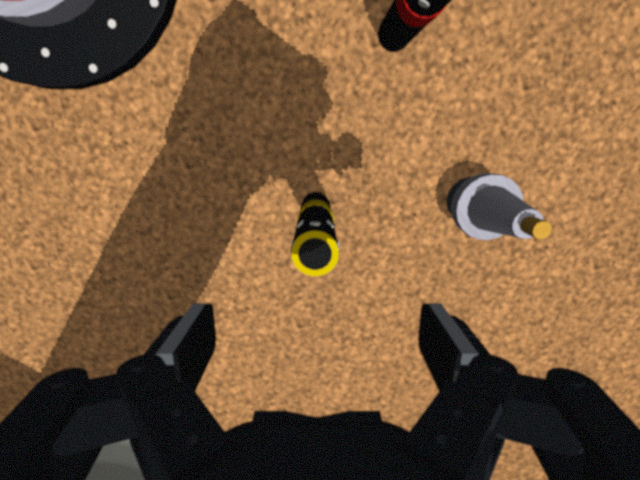

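The wrist view puts the yellow rim at (315,253), against a predicted (315,253), so the position is confirmed. At the hub, joint 6 would end up near its limit, so I'll turn the tool first.

Call:
arm_command --pt "-1 0.15 -0.22 0 0 0 0" --pt "-1 0 0 0 0 0 -10" --pt "-1 0 0 0 0 0 -10" --pt "-1 0 0 0 0 0 -10" --pt "-1 0 0 0 0 0 -10" --pt "-1 0 0 0 0 0 -10" --pt "-1 0 0 0 0 0 -10" --pt "-1 0 0 0 0 0 0" --pt "-1 0 0 0 0 0 0" --grip_force 80

```text
time: 3.15
ee_pos: [0.4369, -0.1587, 0.2064]
tcp_rot: [180.0, -0.0, 73.8]
wrist_force: [-1.2, -0.7, 0.6]
opening: 0.0859
```

Run:
```python
from h import *
delta((.4365,-.1593,.106))
```

```text
t 3.15 pos [ 0.4369 -0.1587  0.2064] rot [180.    -0.    73.79] tool-cm [-0.07 -0.02 10.04] F [-1.2 -0.7  0.6] op 0.0859 q [-20.  -7.  -1.  95.   0.  86.]
```

Call:
arm_command --pt "-1 0 0 2 0 0 0" --pt "-1 0 0 2 0 0 0" --pt "-1 0 0 2 0 0 0" --pt "-1 0 0 2 0 0 0" --pt "-1 0 0 2 0 0 0" --pt "-1 0 0 0 0 0 0" --pt "-1 0 0 0 0 0 0"

```text
time: 4.03
ee_pos: [0.4372, -0.1587, 0.1073]
tcp_rot: [180.0, 0.0, 74.0]
wrist_force: [0.2, 0.1, -0.2]
opening: 0.0853
```

Call:
arm_command --pt "1 0 0 0 0 0 0" --pt "1 0 0 0 0 0 0" --pt "1 0 0 0 0 0 0" --pt "1 0 0 0 0 0 0" --pt "1 0 0 0 0 0 0" --pt "1 0 0 0 0 0 0" --pt "1 0 0 0 0 0 0" --pt "1 0 0 0 0 0 0" --grip_force 80

```text
time: 5.03
ee_pos: [0.4373, -0.1587, 0.107]
tcp_rot: [179.9, 0.0, 74.0]
wrist_force: [0.2, 0.6, 6.2]
opening: 0.0301
```

Call:
arm_command --pt "1 0 0 -1 0 0 0" --pt "1 0 0 -2 0 0 0" --pt "1 0 0 -2 0 0 0" --pt "1 0 0 -3 0 0 0" --pt "1 0 0 -3 0 0 0" --pt "1 0 0 -3 0 0 0" --pt "1 0 0 -1 0 0 0" --pt "1 0 0 0 0 0 0" --pt "1 0 0 0 0 0 0"

```text
time: 6.15
ee_pos: [0.4367, -0.1585, 0.2551]
tcp_rot: [-179.9, -0.0, 74.0]
wrist_force: [-0.1, -0.3, -0.6]
opening: 0.0299
```

Run:
```python
from h import *
delta((.6156,.137,.256))
```

```text
t 6.15 pos [ 0.4367 -0.1585  0.2551] rot [-1.7989e+02 -1.0000e-02  7.4020e+01] tool-cm [33.33  9.07 -0.1 ] F [-0.1 -0.3 -0.6] op 0.0299 q [-20.  -5.   5. 101.   0.  86.]
```

Call:
arm_command --pt "1 2.8 0.75 0 0 0 0" --pt "1 2.8 0.75 0 0 0 0" --pt "1 2.8 0.75 0 0 0 0" --pt "1 2.8 0.75 0 0 0 0" --pt "1 2.8 0.75 0 0 0 0" --pt "1 2.8 0.75 0 0 0 0" --pt "1 2.8 0.75 0 0 0 0" --pt "1 2.8 0.75 0 0 0 0" --pt "1 2.8 0.75 0 0 0 0" --pt "1 2.8 0.75 0 0 0 0"

```text
time: 7.4
ee_pos: [0.5862, 0.0907, 0.2551]
tcp_rot: [-179.9, 0.0, 74.0]
wrist_force: [-0.5, -0.6, -1.0]
opening: 0.0297
```

Call:
arm_command --pt "1 2.8 0.75 0 0 0 0" --pt "1 2.5 0.8 0 0 0 0" --pt "1 0 0 0 0 0 0" --pt "1 0 0 0 0 0 0" --pt "1 0 0 0 0 0 0"

```text
time: 8.02
ee_pos: [0.6153, 0.1359, 0.2565]
tcp_rot: [-180.0, 0.0, 74.0]
wrist_force: [-0.2, 0.5, -1.8]
opening: 0.0298
```

Run:
```python
from h import *
delta((.6156,.137,.23))
c=bot.camera('scene'); save(c,'s2.png'); np.save('s2.npy',c,allow_pickle=True)
t=bot.camera('top'); np.save('t2.npy',t,allow_pickle=True)
a=c['color'][100:420,220:500]; b=t['color'][90:290,80:380]
cv2.imwrite('pics/s2c.png',np.hstack([cv2.resize(x[...,::-1],None,fx=k,fy=k)[:500] for x,k in((a,1.5),)]))
p=bot.get_obs()['ee_pos']; print([np.round(proj(c,(p[0],p[1],p[2]-.106+z)),1) for z in(0,.055,.075)], np.round(proj(c,(.6156,.137,.11)),1))
```

```text
t 8.03 pos [0.6153 0.1359 0.2565] rot [-1.800e+02  1.000e-02  7.398e+01] tool-cm [0.12 0.   2.65] F [-0.2  0.5 -1.8] op 0.0298 q [ 12.  18.  31. 103.  -0. 118.]
[array([360.8, 279.6]), array([362.6, 245.2]), array([363.3, 232. ])] [359.9 303.7]
```

View pics/s2.png

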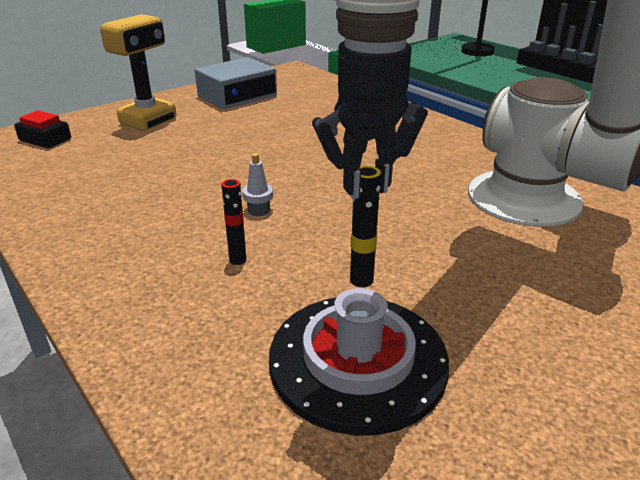

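The mast is held upright above the hub: band at (364,243), underside at about (362,285), bore rim at (361,305). Both bystanders are unmoved. Next I check tilt and offset numerically.

Run:
```python
import m; from m import *
s2=np.load('s2.npy',allow_pickle=True).item(); t2=np.load('t2.npy',allow_pickle=True).item()
p=np.array([.6153,.1359,.2565-.1065])
def rows(c,kind,box):
    k=mask(c,kind,box); ys,xs=np.nonzero(k); print(kind,len(xs),'bbox',xs.min(),xs.max(),ys.min(),ys.max(),'mid',(xs.min()+xs.max())/2,ys.mean())
rows(s2,'y',(340,225,390,260)); print('pred band mid',proj(s2,p+[0,0,.065]))
rows(s2,'y',(345,160,395,182)); print('pred rim',proj(s2,p+[0,0,.16]))
# dark silhouette of mast low part: edges per row
g=cv2.cvtColor(s2['color'],cv2.COLOR_RGB2HSV)
for y in(205,215,225,260,268,276,280,283,285,287,289):
    d=np.nonzero(g[y,335:395,2]<70)[0]+335; print(y,d.min() if len(d) else None,d.max() if len(d) else None,end=' | ')
print()
for z in(0,.02,.1,.12): print(z,proj(s2,p+[0,0,z]))
# fit bore rim in scene via bright top face V>185
for cc,box in((s,(325,280,395,330)),):
    h=cv2.cvtColor(cc['color'],cv2.COLOR_RGB2HSV); k=((h[...,1]<60)&(h[...,2]>180)).astype(np.uint8)*255
    q=np.zeros_like(k); x0,y0,x1,y1=box; q[y0:y1,x0:x1]=k[y0:y1,x0:x1]
    for y in range(y0,y1,3):
        e=np.nonzero(q[y])[0]; print(y,e.min() if len(e) else '',e.max() if len(e) else '',end=' | ')
    print(); e,_=cv2.findContours(q,cv2.RETR_EXTERNAL,1); a=max(e,key=cv2.contourArea); print(cv2.fitEllipse(cv2.convexHull(a)))
    ring=[proj(cc,(.6156+.037*np.cos(t),.137+.037*np.sin(t),.11)) for t in np.linspace(0,6.28,60)]; print('pred',cv2.fitEllipse(np.array(ring,np.float32)))
```

```text
y 317 bbox 351 376 232 252 mid 363.5 244.69716088328076
pred band mid (np.float64(362.9243561412521), np.float64(239.08934489139037))
y 74 bbox 360 380 166 177 mid 370.0 172.6216216216216
pred rim (np.float64(366.4801303557022), np.float64(171.47780777505847))
205 353 377 | 215 353 376 | 225 352 376 | 260 351 374 | 268 351 373 | 276 350 372 | 280 350 372 | 283 352 371 | 285 355 369 | 287 None None | 289 None None | 
0 (np.float64(360.77472160774914), np.float64(279.9637329382587))
0.02 (np.float64(361.4141686270498), np.float64(267.8049193376435))
0.1 (np.float64(364.17269190341216), np.float64(215.35277034345282))
0.12 (np.float64(364.91730799552704), np.float64(201.19421147184391))
280   | 283   | 286   | 289 351 368 | 292 342 376 | 295 338 380 | 298 337 383 | 301 325 385 | 304 335 386 | 307 329 386 | 310 325 389 | 313 325 394 | 316 343 394 | 319 347 376 | 322   | 325   | 328   | 
((360.07342529296875, 305.9920654296875), (33.84382247924805, 73.18785095214844), 92.55924987792969)
pred ((360.0089111328125, 304.4516296386719), (35.10793685913086, 54.552494049072266), 94.02201843261719)
```

Call:
arm_command --pt "1 0.1 0 1 0 0 0" --pt "1 0 0 1 0 0 0" --pt "1 0 0 1 0 0 0" --pt "1 0 0 1 0 0 0" --pt "1 0 0 1 0 0 0" --pt "1 0 0 0 0 0 0" --pt "1 0 0 0 0 0 0" --grip_force 100

```text
time: 9.0
ee_pos: [0.6159, 0.1376, 0.2067]
tcp_rot: [180.0, -0.0, 74.0]
wrist_force: [-0.7, -0.2, -1.2]
opening: 0.0295
```

Call:
arm_command --pt "1 0 0 0.4 0 0 0" --pt "1 0 0 0.4 0 0 0" --pt "1 0 0 0.4 0 0 0" --pt "1 0 0 0.4 0 0 0" --pt "1 0 0 0.4 0 0 0" --pt "1 0 0 0 0 0 0"

```text
time: 9.75
ee_pos: [0.616, 0.1377, 0.1877]
tcp_rot: [179.9, -0.1, 74.0]
wrist_force: [-1.1, -0.6, 5.8]
opening: 0.0294
```

Call:
arm_command --pt "1 0 0 0.4 0 0 0" --pt "1 0 0 0.4 0 0 0" --pt "1 0 0 0.4 0 0 0" --pt "1 0 0 0.4 0 0 0" --pt "1 0 0 0.4 0 0 0" --pt "1 0 0 0 0 0 0" --pt "1 0 0 0 0 0 0"

```text
time: 10.62
ee_pos: [0.6161, 0.1377, 0.1679]
tcp_rot: [179.9, -0.1, 74.0]
wrist_force: [-1.7, -0.2, 8.2]
opening: 0.0294
```

Run:
```python
import m; from m import *
delta((.6156,.137,.162))
c=bot.camera('scene'); np.save('s3.npy',c,allow_pickle=True)
cv2.imwrite('pics/s3.png',cv2.resize(c['color'][180:360,260:460,::-1],None,fx=3,fy=3))
p=np.array([.616,.1377]); v=c['origin'][:2]-p; f=p+.016*v/np.linalg.norm(v)
for z in(.105,.11,.115,.12,.125,.13,.135,.14): print(z,np.round(proj(c,(*f,z)),1))
k=mask(c,'y',(350,220,376,320)); ys,xs=np.nonzero(k); print(ys.min(),ys.max(),[ (x,np.nonzero(k[:,x])[0][[0,-1]]) for x in(358,360,362,364,366)])
```

```text
t 10.62 pos [0.6161 0.1377 0.1679] rot [ 1.799e+02 -7.000e-02  7.403e+01] tool-cm [-0.08 -0.03  0.59] F [-1.7 -0.2  8.2] op 0.0294 q [ 13.  16.  18.  92.   0. 119.]
0.105 [359.5 314.7]
0.11 [359.7 311.8]
0.115 [359.8 309. ]
0.12 [360.  306.1]
0.125 [360.1 303.2]
0.13 [360.3 300.3]
0.135 [360.4 297.3]
0.14 [360.6 294.3]
230 308 [(358, array([231, 307])), (360, array([230, 308])), (362, array([230, 308])), (364, array([230, 307])), (366, array([230, 307]))]
```

View pics/s3.png

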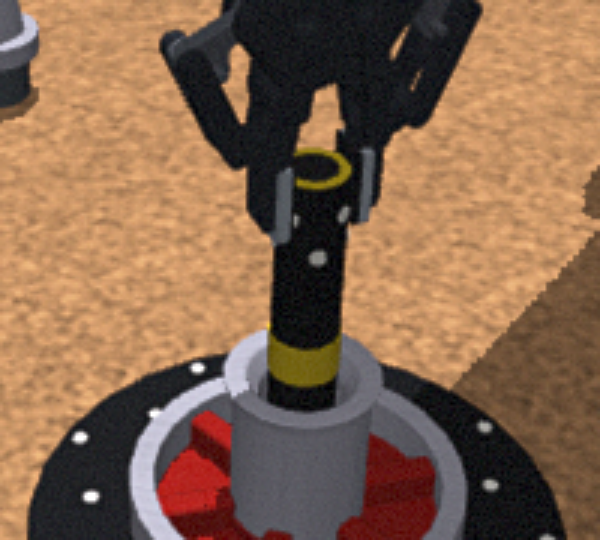

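The band's lower edge is at row 308.5, which is z≈0.1155, or 5.5 mm above the rim. That agrees with the TCP reading, so the mast hasn't slipped in the grip.

Call:
arm_command --pt "1 0 0 0.3 0 0 0" --pt "1 0 0 0.3 0 0 0" --pt "1 0 0 0 0 0 0" --pt "1 0 0 0 0 0 0" --pt "1 0 0 0 0 0 0"

```text
time: 11.3
ee_pos: [0.6161, 0.1377, 0.162]
tcp_rot: [179.9, -0.1, 74.0]
wrist_force: [-2.5, -0.3, 9.5]
opening: 0.0295
```

```bash
cat > v.py <<'E'
import sys; from m import *
delta((.6156,.137,.162)); c=bot.camera('scene')
p=np.array([.616,.1377]); v=c['origin'][:2]-p; f=p+.016*v/np.linalg.norm(v)
k=mask(c,'y',(350,270,376,330)); y=[np.nonzero(k[:,x])[0][[0,-1]] for x in(358,360,362,364)]
print(y,'pred lower edge row z=.11',proj(c,(*f,.11)))
cv2.imwrite('pics/'+sys.argv[1],cv2.resize(c['color'][130:390,210:460,::-1],None,fx=2.3,fy=2.3)); np.save('last.npy',c,allow_pickle=True)
E
python3 v.py s4.png
```

```text
t 11.3 pos [0.6161 0.1377 0.162 ] rot [ 1.799e+02 -7.000e-02  7.403e+01] tool-cm [-0.08 -0.03  0.  ] F [-2.5 -0.3  9.5] op 0.0295 q [ 13.  16.  17.  92.   0. 119.]
[array([300, 311]), array([300, 311]), array([300, 311]), array([300, 311])] pred lower edge row z=.11 (np.float64(359.65373498882036), np.float64(311.8390200910585))
```

Call:
arm_command --pt "0.2 0 0 0 0 0 0" --pt "0.1 0 0 0 0 0 0" --pt "0 0 0 0 0 0 0" --pt "-0.5 0 0 0 0 0 0" --pt "-1 0 0 0 0 0 0" --pt "-1 0 0 0 0 0 0" --pt "-1 0 0 0 0 0 0" --pt "-1 0 0 0 0 0 0"

```text
time: 12.35
ee_pos: [0.6159, 0.1376, 0.1604]
tcp_rot: [-180.0, 0.0, 74.0]
wrist_force: [0.8, -1.0, -0.4]
opening: 0.0853
```

Call:
arm_command --pt "-1 0 0 -1 0 0 0" --pt "-1 0 0 -2 0 0 0" --pt "-1 0 0 -3 0 0 0" --pt "-1 0 0 -3 0 0 0" --pt "-1 0 0 -3 0 0 0" --pt "-1 0 0 -2 0 0 0" --pt "-1 0 0 0 0 0 0" --pt "-1 0 0 0 0 0 0"

```text
time: 13.35
ee_pos: [0.6159, 0.1376, 0.2996]
tcp_rot: [-180.0, 0.0, 74.0]
wrist_force: [-0.1, -0.0, 0.6]
opening: 0.0853
```

```bash
python3 v.py s5.png
python3 - <<'E'
from m import *
l=np.load('last.npy',allow_pickle=True).item(); ell(l,'y',(345,220,385,262),.215); ell(l,'r',(218,175,246,191),.16)
E
```

```text
t 13.35 pos [0.6159 0.1376 0.2996] rot [-1.7996e+02  2.0000e-02  7.4020e+01] tool-cm [-0.06 -0.   13.76] F [-0.1 -0.   0.6] op 0.0853 q [ 13.  21.  40. 109.   0. 119.]
[array([300, 311]), array([300, 311]), array([301, 311]), array([300, 311])] pred lower edge row z=.11 (np.float64(359.65373498882036), np.float64(311.8390200910585))
y 0.215 circle [0.6152 0.1369 0.0155] lsq [0.6153 0.1372 0.0151]
r 0.16 circle [ 0.6147 -0.1917  0.016 ] lsq [ 0.6147 -0.1914  0.0154]
```

View pics/s5.png

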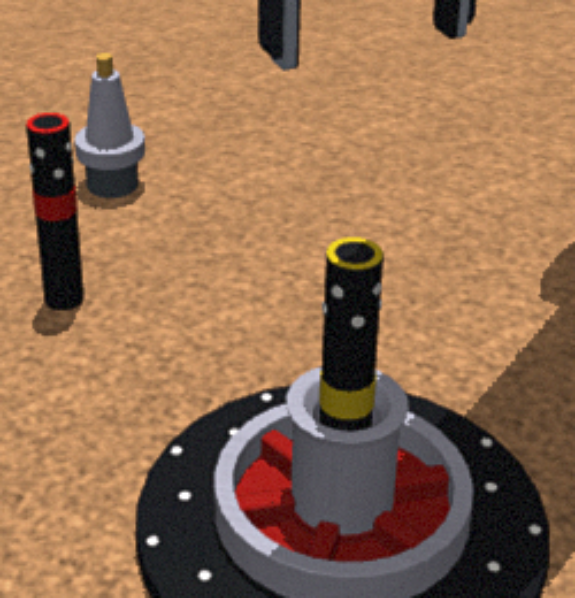

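The released mast stands upright in the bore, with its band at rim level, and the red mast and tool holder are in place.

```bash
python3 -c "
from workcell import bot
print(bot.job_done())"
```

```text
the job is handed in; nothing more can be done
None
```

The yellow-banded mast is standing in the hub's bore, released, with the lower edge of its band level with the rim. The job was handed in at about 13.4 s of the 51 s allowed; no verdict is reported.

I gripped the mast near its top, carried it over the hub and pushed the plug down. The highest wrist force read was about 10 N.

Last checks, all from the scene camera after release:
- **Depth:** the band's lower edge sits at row 311, against 311.8 predicted for the rim height, so the depth is right to about 1 mm. It did not move on release.
- **Position and tilt:** the mast's top rim is at (0.615, 0.137), within about 1 mm of the measured bore axis at (0.6156, 0.137), so it stands upright.
- **Bystanders:** the red-banded mast measured the same position as at the start. I checked the tool holder only by eye, and it stands where it was.
- **Disagreement:** one early fit of the bore from the scene camera came out about 5 mm off, spoilt by the hub's rim behind it. I used the top-camera value, which the rim rows in the scene view supported to about 1 pixel.

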